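Strip a stuck release sleeve off its guide tube

ROBOT

A 7-joint arm with a two-finger parallel gripper is mounted at the origin on a cart in front of the work surface, level with it; the furniture and walls round the work are solid. World frame = base frame: x ahead of the robot, y to its left, z up, the work surface at z = 0. Lengths are in m, angles in rad, forces in N, time in s.
With the tool pointing down it reaches from about 0.4 to 0.875 m from the base axis. Payload 19.3 kg.
Tool frame: the origin (TCP) lies on the front face of the gripper's body, between the roots of the fingers; the fingertips stand 73 mm ahead of it and the grasp point (between the pads) lies 54 mm ahead of it; z points along the fingers, y is the direction in which the jaws open and shut (so a half turn about z gives the same grasp; the last joint's range is limited). The gripper opens to 85 mm and grips with 20 to 120 N. Pads are 22 mm wide; open, the fingers measure 114 mm over their backs; the gripper's body (76 mm by 85 mm) begins 54 mm behind the grasp point. The pads swing forward as they close: fully open they stand 13 mm farther back than shut.
Start: joints at [1.219, 0.521, -0.036, 1.599, 0.021, 1.021, -0.113], TCP at [0.174, -0.6, 0.304] pointing down, gripper open.
Joint ranges: [-2.91, 2.91], [-0.3, 2.13], [-1.5, 1.42], [0.17, 2.43], [-1.26, 4.41], [0.16, 1.93], [-2.52, 2.52]. Speed limits (rad/s): [1.89, 1.89, 2.39, 2.39, 3.01, 3.01, 3.01].

INTERFACE

Orientations are given as [roll, pitch, yaw] about the fixed x, y, z axes, in that order (R = Rz(yaw) Ry(pitch) Rx(roll)).
In Python, from workcell import bot gives the robot as it stands.
- The arm moves only by the shell command python3 -m crank 'ROWS' [OPENING] [FORCE]. ROWS is a JSON object of lists of equal length, an entry for each row: "travel": the shift along the world's x, y, z in cm, a list of three; "rot": the turn, a rotation vector about the world's x, y, z in degrees, a list of three. A call has 1 to 8 rows; each row is the pose to reach, as a shift and turn from the pose commanded when the call began; what a row does not reach only later rows make up. A row lasts 1/10 s, in which the tool goes at most 50 mm and 8.59 degrees, less where a joint would pass 70% of its speed; a pose out of reach is approached as far as the arm can. A call with a gripper value outside its range is refused whole. OPENING is the opening, from -1 (shut) to 1 (fully open), so that 0 is half open, set as the call begins (- or left out, the last holds). The fingers move at their own pace and stop on an object; FORCE is the grip in N (left out, the last holds). Time passes only in rows, so rows that repeat a pose let the fingers close. It gives the time, the measured TCP pose, the force and the opening at its end, in the units of the state.
- bot.observe(): the state, without advancing time (a new reading comes with each control period).
- bot.grab_frame(name): name is "scene" or "side" or "wrist"; returns the picture (420x560x3 uint8, red, green, blue); there is no depth.
- bot.camera_model(name): a dict with "fx", "fy", "cx", "cy" (pixels), "R" (3x3) and "t" (3): a world point X has camera coordinates R X + t. Camera axes: x right, y down, z forward; pixel columns grow to the right and rows downward; lengths in m; the calibration is good to about 2 mm. A picture is of the moment at which its call begins: read the wrist's pose just before it. camera_model takes no time and is no camera call; for the wrist camera it gives the pose at the moment of the call.
- bot.job_done(): hands the job in, once; it reports no verdict.
Trained networks look in the newest picture that a camera, given by its name, has taken for a name from the list of things; names that differ only in an ending like _2 or _b are one class to them, and where a whole thing is asked for, a point or a joint stands for the part that bears it (a point fixed in the world has none). Each returns a list of dicts, best first, with "conf" (0 to 1); they miss things now and then, are a little off and sometimes report something else, mostly with a low value. They report only what shows in the picture. A call takes as long as a camera call. They do not tell look-alikes from the thing itself.
- bot.silhouettes(camera, thing): "pixels" (420x560 bool, what is visible of it) and "box" ([centre column, centre row, width, height] in pixels, round what is visible of it).
The state is a dict: "clock": time; "qpos": joint angles; "qd": joint speeds; "joint_efforts": joint torques, N m; "position": TCP position; "tool_rot": TCP orientation; "force": force on the tool from outside, world axes, zero at the start; "moment": the same for the moment, N m; "grip_width": finger opening in m.
Only numpy, scipy, OpenCV 4.12 (cv2) and the standard library are available. Lean on these libraries where they do the work, as an engineer would, in place of code of your own. Each camera call takes 0.05 s, during which the arm holds its last target.

TASK

The brass release sleeve is stuck on the aluminium guide tube inside it. Slide the yellow fork keeper fully home over the tube's flange, then draw the sleeve straight off along its leaning axis so that the guide tube stays behind, seated in the stand under the keeper. Set the sleeve down gently in the blue parts tray, upright with its collar end at the bottom, and leave the grease tin, bearing and spring where they are.

Things in the scene. Friction and masses are not known exactly. Their poses are not given: they have to be found in the camera images.
- stand: Green steel stripping stand fixed to the bench, about 130 x 190 mm, 100 mm high with the knob. Origin on the bench under the seat, z up. Its plate leans 30 deg towards the stand's -x side, towards the robot. Two guide rails, 18 mm above the plate, run along y beside the keeper at y = 52 to 124 mm.
- seat (a point): Middle of the stand's leaning seat face, where the guide tube's flange lies in a shallow nest (rims 8 mm high) with only the keeper to hold it down. The axis of tube and sleeve passes through it in the direction (-0.5, 0, 0.866) of the stand's and this point's frame, whose z is up.
- keeper (a joint): Yellow sliding fork on the stand, in m: 0 = fully drawn back (+y side of the stand), 0.045 = fully home against its stop, prongs over the flange with 1.5 mm play. It slides along the stand's -y (level), with 1.5 N of friction, and stays where it is left.
- keeper_knob (a point): Centre of the keeper's black ball knob, 24 mm in diameter, on a 14 mm stem. The ball's centre is 28.5 mm above the yellow fork plate, measured along the leaning axis. The point's z axis is the leaning axis, its y axis the stand's y.
- sleeve_mid (a point): Centre, half-way along the axis, of the brass sleeve: a tube 90 mm long, 50 mm outside diameter, bore 41 mm, open at both ends, with a collar 58 mm in diameter and 10 mm high at its lower end. z runs along the sleeve from the collar end to the plain end. About 0.3 kg; may be squeezed with 60 N.
- sleeve: The same brass sleeve; origin in the middle of its collar end face. At the start this face rests on the tube's shoulder, 20 mm above the seat face. Four spring balls in the tube hold it in a groove of the bore: it takes some 7 to 12 N to break free over the first 3 mm, more than the tube weighs; then it slides with about 2 N, and the sleeve is wholly clear of the tube after 55 mm.
- flange_center (a point): Centre of the guide tube's round flange (76 mm in diameter, 8 mm thick, the point half-way up it); z along the tube, from the flange to the free end. A shoulder 44 mm in diameter rises to 20 mm above the flange's underside, then a tube 36 mm in diameter to 75 mm above it. Loose in the nest, mass about 0.26 kg.
- tray: Blue parts tray fixed to the bench, 150 x 150 mm, rim 16 mm high, wall and floor 4 mm thick. Origin at the centre of its underside.
- grease_tin: Blue grease tin, 53 mm in diameter, 38 mm high; bystander. Origin at the centre of its underside.
- bearing_a: Grey release bearing, 48 mm in diameter, 18 mm high; bystander. Origin at the centre of its underside.
- spring_a: Dark coil spring standing upright, 39 mm in diameter, 68 mm high; bystander. Origin at the centre of its underside.
There are look-alikes about, which are no part of the job. There is more than one size of the stand; the job needs the largest. There is more than one size of the sleeve; the one meant has the size given above.

How it is judged:
On the way, in this order (a step that is already met when the one before it is completed fails the run):
1. the keeper is fully home over the flange and the sleeve is still on the tube (value of joint keeper above 0.041 m and distance between flange_center and stand below 0.066 m and z of flange_center in the frame of stand below 0.064 m and angle between the z axis of flange_center and the z axis of keeper_knob, either way round below 0.12 rad and distance between sleeve_mid and flange_center below 0.075 m), for 0.2 s.
2. the sleeve is drawn clear of the guide tube, which stays seated under the keeper (value of joint keeper above 0.041 m and distance between flange_center and stand below 0.066 m and z of flange_center in the frame of stand below 0.064 m and angle between the z axis of flange_center and the z axis of keeper_knob, either way round below 0.12 rad and distance between sleeve_mid and flange_center above 0.118 m), for 0.1 s.
At the end, for the whole second after the job is handed in: The sleeve stands at rest on the tray's floor, upright within 6 degrees, collar down, inside the rim; the guide tube lies seated in the stand's nest and the keeper is home (within 4 mm of its stop) (value of joint keeper above 0.041 m and distance between flange_center and stand below 0.066 m and z of flange_center in the frame of stand below 0.064 m and angle between the z axis of flange_center and the z axis of keeper_knob, either way round below 0.12 rad and angle between sleeve_mid's own z axis and vertical below 0.1 rad and x of sleeve_mid in the frame of tray between -0.06 and 0.06 m and y of sleeve_mid in the frame of tray between -0.06 and 0.06 m and height (world z) of sleeve_mid between 0.043 and 0.054 m and linear speed of sleeve below 0.03 m/s); the robot touches nothing.
It fails at once if the guide tube is dragged more than about 12 mm up out of its nest (z of flange_center in the frame of stand above 0.068 m).
It fails at once if the sleeve is dropped (falls freely, faster than 0.6 m/s, from more than about 18 mm) (contact force between the fingers and sleeve below 0.05 N and linear speed of sleeve above 0.6 m/s).
It fails at once if the grease tin is knocked away (distance of grease_tin from where it was at the start of the episode above 0.03 m).
It fails at once if the bearing is knocked away (distance of bearing_a from where it was at the start of the episode above 0.03 m).
It fails at once if the spring is knocked away (distance of spring_a from where it was at the start of the episode above 0.03 m).
It also fails if it takes over 48 s, if anything falls off the work surface, if the arm or the gripper's body presses on something with over 40 N, if the wrist force passes 120 N, or if a joint passes its speed limit or range.

## Working session

There is one attempt and no reset: what is moved stays moved. The work goes in short steps, Python scripts to look and compute and a shell command to move; the robot and the scene stay as the last step left them, time stands still between calls to the robot, and variables do not carry over. Pictures are saved under pics/ and viewed, and the job is handed in when it is done.

```bash
ls; mkdir -p pics; python3 - <<'E'
from workcell import bot
import cv2
print(bot.observe())
for n in ("scene","side","wrist"):
    im=bot.grab_frame(n); cv2.imwrite(f"pics/{n}0.png",im[:,:,::-1])
    m=bot.camera_model(n); print(n,m)
E
```

```text
pics
{'clock': 0.0, 'qpos': array([ 1.2188164 ,  0.52203958, -0.03630874,  1.59996772,  0.02117398,
        1.02107473, -0.11278417]), 'qd': array([ 0.00091717, -0.00048629, -0.00076295, -0.00063963,  0.00155217,
        0.00164268, -0.00048506]), 'joint_efforts': array([ 3.77912102e-04, -9.27118635e+01,  1.98015444e+00, -3.69919288e+01,
        1.78277458e-02,  8.44241964e-03,  3.12415591e-05]), 'position': array([ 0.17369399, -0.60013667,  0.30332437]), 'tool_rot': array([-3.14048906e+00,  6.41019056e-05,  2.81755300e-01]), 'force': array([ 0.50102987, -0.09282473, -0.17893287]), 'moment': array([ 0.02931552, -0.02463655, -0.03854223]), 'grip_width': 0.08535895347506534}
scene {'fx': 506.33225351108376, 'fy': 506.33225351108376, 'cx': 278.5743400951798, 'cy': 208.16663433658073, 'R': array([[-0.60868334, -0.79328686, -0.01416132],
       [-0.32932663,  0.26884789, -0.90513247],
       [ 0.72183694, -0.54627535, -0.42489372]]), 't': array([0.35500695, 0.25018026, 0.81557126])}
side {'fx': 451.7664363408342, 'fy': 451.7664363408342, 'cx': 274.91871671794644, 'cy': 214.4427810443372, 'R': array([[-0.99922915, -0.03387374, -0.01984106],
       [-0.0075374 ,  0.66155972, -0.7498546 ],
       [ 0.03852642, -0.74912703, -0.66130508]]), 't': array([0.52472585, 0.05593746, 0.93251704])}
wrist {'fx': 344.9484709459102, 'fy': 344.9484709459102, 'cx': 276.6082280199556, 'cy': 207.11161863418246, 'R': array([[ 2.77583167e-01, -9.60701610e-01,  4.62201949e-05],
       [-9.10564765e-01, -2.63081389e-01,  3.18841641e-01],
       [-3.06299518e-01, -8.85471589e-02, -9.47808001e-01]]), 't': array([-0.62498298, -0.04042829,  0.38045709])}
```

View pics/scene0.png

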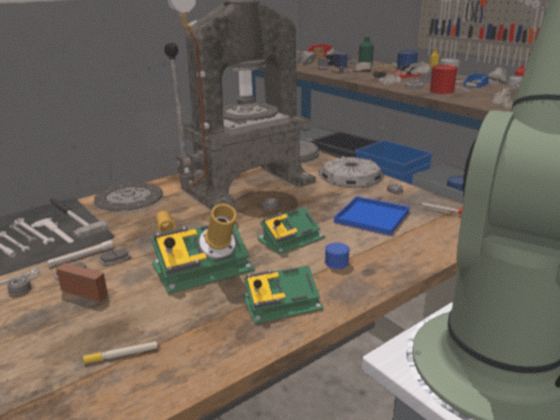

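View pics/side0.png

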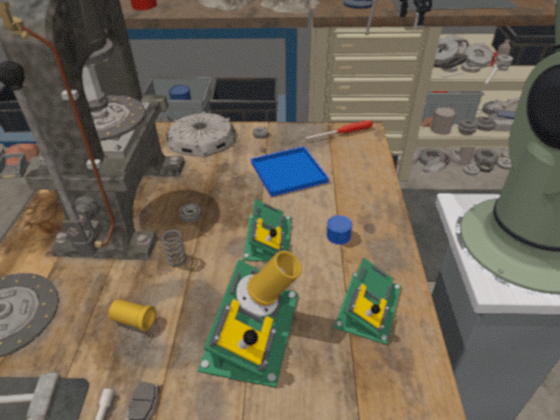

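View pics/wrist0.png

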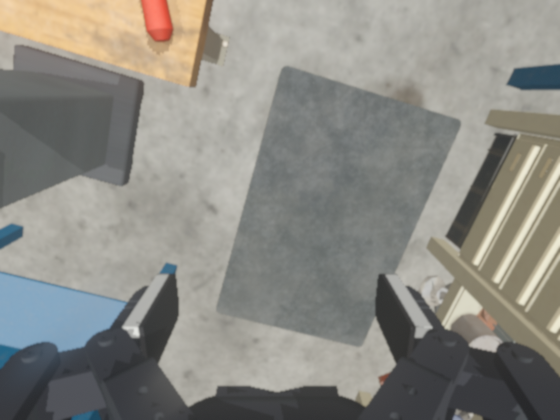

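The scene picture shows the large stand at about (200,250), with a brass sleeve on it at (220,228). There are small stands at (290,230) and (283,292), and a loose brass sleeve at (165,222). The tray is at (372,215) and the tin at (337,255). In the side picture the large stand is at (250,325), its sleeve at (275,278) and its knob at (250,338). The loose sleeve there is at (132,314), the spring at (174,247), the bearing at (190,212) and the tray at (290,172).

```bash
cat > h.py <<'E'
import numpy as np, cv2
from workcell import bot
def cam(n): return bot.camera_model(n)
def proj(m,X):
    c=np.asarray(X)@np.array(m["R"]).T+m["t"]; return np.stack([m["fx"]*c[...,0]/c[...,2]+m["cx"],m["fy"]*c[...,1]/c[...,2]+m["cy"]],-1)
def ray(m,p):
    R=np.array(m["R"]); d=R.T@np.array([(p[0]-m["cx"])/m["fx"],(p[1]-m["cy"])/m["fy"],1]); return -R.T@np.array(m["t"]),d/np.linalg.norm(d)
def onz(m,p,z):
    o,d=ray(m,p); return o+d*(z-o[2])/d[2]
def tri(ms,ps):
    A=np.zeros((3,3));b=np.zeros(3)
    for m,p in zip(ms,ps):
        o,d=ray(m,p);P=np.eye(3)-np.outer(d,d);A+=P;b+=P@o
    X=np.linalg.solve(A,b); return X,[np.round(proj(m,X)-p,1) for m,p in zip(ms,ps)]
E
python3 - <<'E'
from h import *
import pickle
S={}
for n in ("scene","side"):
    bot.grab_frame(n)
    for t in ("stand","keeper_knob","sleeve","flange_center","tray","grease_tin","bearing_a","spring_a"):
        r=bot.silhouettes(n,t); S[n,t]=r
        print(n,t,[(round(float(q["conf"]),2),np.round(q["box"]).tolist()) for q in r])
pickle.dump(S,open("S.pkl","wb"))
for n in ("scene","side"):
    im=cv2.imread(f"pics/{n}0.png")
    b=[(140,190,130,110)] if n=="scene" else [(190,230,130,155)]
    x,y,w,h=b[0]; cv2.imwrite(f"pics/{n}_crop.png",cv2.resize(im[y:y+h,x:x+w],None,fx=min(800/w,600/h),fy=min(800/w,600/h),interpolation=cv2.INTER_CUBIC))
E
```

```text
scene stand [(0.85, [204.0, 259.0, 106.0, 67.0]), (0.81, [283.0, 296.0, 82.0, 60.0]), (0.79, [289.0, 232.0, 68.0, 49.0]), (0.2, [271.0, 204.0, 18.0, 12.0])]
scene keeper_knob [(0.96, [266.0, 288.0, 37.0, 31.0]), (0.69, [182.0, 249.0, 50.0, 38.0]), (0.57, [283.0, 225.0, 36.0, 20.0])]
scene sleeve [(0.78, [221.0, 226.0, 26.0, 49.0]), (0.62, [166.0, 221.0, 22.0, 22.0])]
scene flange_center [(0.8, [217.0, 238.0, 38.0, 40.0])]
scene tray [(0.62, [370.0, 216.0, 72.0, 35.0])]
scene grease_tin [(0.92, [339.0, 257.0, 20.0, 27.0]), (0.33, [370.0, 218.0, 74.0, 38.0])]
scene bearing_a [(0.62, [271.0, 204.0, 18.0, 12.0])]
scene spring_a [(0.46, [224.0, 200.0, 15.0, 16.0])]
side stand [(0.98, [368.0, 299.0, 67.0, 90.0]), (0.72, [247.0, 323.0, 107.0, 130.0]), (0.71, [268.0, 230.0, 50.0, 64.0]), (0.67, [275.0, 278.0, 54.0, 56.0])]
side keeper_knob [(0.85, [268.0, 237.0, 25.0, 32.0]), (0.83, [368.0, 305.0, 33.0, 43.0]), (0.65, [245.0, 333.0, 52.0, 65.0])]
side sleeve [(0.75, [274.0, 279.0, 53.0, 56.0]), (0.59, [130.0, 314.0, 52.0, 32.0])]
side flange_center [(0.74, [258.0, 293.0, 46.0, 47.0]), (0.71, [247.0, 324.0, 104.0, 132.0])]
side tray [(0.61, [290.0, 173.0, 76.0, 50.0])]
side grease_tin [(0.57, [340.0, 230.0, 24.0, 29.0]), (0.45, [244.0, 333.0, 50.0, 65.0])]
side bearing_a [(0.65, [189.0, 213.0, 22.0, 22.0])]
side spring_a [(0.98, [174.0, 248.0, 25.0, 32.0])]
```

```bash
ls pics
```

```text
scene0.png
scene_crop.png
side0.png
side_crop.png
wrist0.png
```

View pics/scene_crop.png

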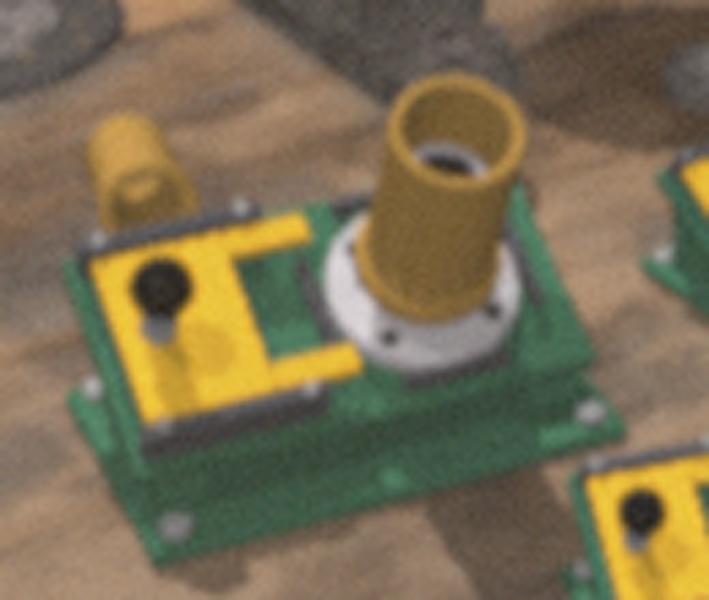

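View pics/side_crop.png

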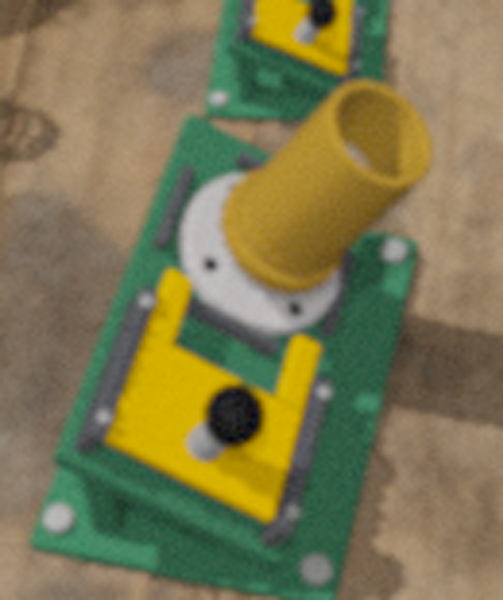

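```bash
python3 - <<'E'
from h import *
ms=[cam("scene"),cam("side")]
k,e=tri(ms,[(169.3,243.0),(250.4,337.2)]);print("knob",k,e)
t,e=tri(ms,[(223.8,214.0),(288.4,264.4)]);print("top",t,e)
for nm,p in (("tray",[(372,216),(290,172)]),("tin",[(338,256),(339.5,230)]),("bearing",[(271,204),(189.5,213)]),("spring",[(224,200),(174,248)]),("decoy",[(166,221),(131,314)]),("smA knob",[(264,284),(376,309)]),("smB",[(281,224),(272,232)])):
    x,e=tri(ms,p);print(nm,x.round(3),e)
# yaw search: knob-top in stand frame: seat = t-.11*a
import math
for yaw in np.radians(range(-60,61,5)):
    c,s=math.cos(yaw),math.sin(yaw); R=np.array([[c,-s,0],[s,c,0],[0,0,1]])
    a=R@[-.5,0,.866]; seat=t-.11*a; print(round(math.degrees(yaw)),seat.round(3),(R.T@(k-seat)).round(3))
E
```

```text
knob [0.54973763 0.29879349 0.08869244] [array([ 0.2, -0.2]), array([-0. ,  0.4])]
top [0.49437183 0.20206826 0.14385472] [array([ 0., -0.]), array([-0.,  0.])]
tray [ 0.495 -0.235  0.004] [array([-0.1,  0.1]), array([ 0. , -0.1])]
tin [ 0.39  -0.014  0.016] [array([-0.1,  0.2]), array([ 0. , -0.2])]
bearing [ 0.72  -0.079  0.003] [array([-0.1,  0.2]), array([ 0. , -0.3])]
spring [0.715 0.075 0.056] [array([-1.5,  1.9]), array([ 0.3, -3.2])]
decoy [0.77  0.209 0.021] [array([-0.7,  0.7]), array([ 0.2, -1.4])]
smA knob [0.349 0.215 0.057] [array([-1.3,  1.5]), array([ 0.1, -2.2])]
smB [0.529 0.034 0.054] [array([-0.1,  0.2]), array([ 0. , -0.2])]
-60 [0.522 0.154 0.049] [-0.111  0.096  0.04 ]
-55 [0.526 0.157 0.049] [-0.102  0.101  0.04 ]
-50 [0.53  0.16  0.049] [-0.094  0.105  0.04 ]
-45 [0.533 0.163 0.049] [-0.084  0.108  0.04 ]
-40 [0.537 0.167 0.049] [-0.075  0.11   0.04 ]
-35 [0.539 0.171 0.049] [-0.065  0.111  0.04 ]
-30 [0.542 0.175 0.049] [-0.055  0.111  0.04 ]
-25 [0.544 0.179 0.049] [-0.046  0.111  0.04 ]
-20 [0.546 0.183 0.049] [-0.036  0.11   0.04 ]
-15 [0.547 0.188 0.049] [-0.027  0.108  0.04 ]
-10 [0.549 0.193 0.049] [-0.017  0.105  0.04 ]
-5 [0.549 0.197 0.049] [-0.008  0.101  0.04 ]
0 [0.549 0.202 0.049] [0.    0.097 0.04 ]
5 [0.549 0.207 0.049] [0.009 0.092 0.04 ]
10 [0.549 0.212 0.049] [0.016 0.086 0.04 ]
15 [0.547 0.216 0.049] [0.024 0.079 0.04 ]
20 [0.546 0.221 0.049] [0.03  0.072 0.04 ]
25 [0.544 0.225 0.049] [0.036 0.064 0.04 ]
30 [0.542 0.23  0.049] [0.041 0.056 0.04 ]
35 [0.539 0.234 0.049] [0.046 0.047 0.04 ]
40 [0.537 0.237 0.049] [0.05  0.039 0.04 ]
45 [0.533 0.241 0.049] [0.053 0.029 0.04 ]
50 [0.53  0.244 0.049] [0.055 0.02  0.04 ]
55 [0.526 0.247 0.049] [0.056 0.01  0.04 ]
60 [0.522 0.25  0.049] [0.056 0.    0.04 ]
```

```bash
python3 - <<'E'
from h import *
ms=[cam("scene"),cam("side")]
sc=lambda p:(p[0]/5.454+140-.4,p[1]/5.454+190-.4)
sd=lambda p:(p[0]/3.871+190-.4,p[1]/3.871+230-.4)
P={}
for nm,a,b in (("railfar+y",(98,240),(102,415)),("railfar-y",(241,207),(147,300)),("railnear-y",(312,388),(323,391)),("base near+y",(176,527),(316,569)),("base near-y",(590,411),(396,250)),("base far+y",(92,388),(59,517)),("prongtipfar",(312,230),(178,282)),("prongtipnear",(358,360),(310,345)),("flange",(0,0),(0,0))):
    if a==(0,0): continue
    x,e=tri(ms,[sc(a),sd(b)]);P[nm]=x;print(nm,x.round(4),e)
for a,b in (("railfar+y","railfar-y"),("base near+y","base near-y"),("base far+y","base near+y"),("prongtipfar","prongtipnear"),("railfar-y","railnear-y")):
    d=P[a]-P[b];print(a,b,np.degrees(np.arctan2(d[1],d[0])).round(1),np.linalg.norm(d).round(4))
E
```

```text
railfar+y [0.6011 0.2997 0.0891] [array([ 0.3, -0.3]), array([-0. ,  0.5])]
railfar-y [0.5897 0.2453 0.0898] [array([ 0.1, -0.1]), array([-0. ,  0.3])]
railnear-y [0.5185 0.258  0.0466] [array([ 0.1, -0.1]), array([-0. ,  0.3])]
base near+y [0.52   0.3172 0.0091] [array([ 0.2, -0.2]), array([-0. ,  0.4])]
base near-y [0.4885 0.155  0.0112] [array([ 0.1, -0.1]), array([-0. ,  0.1])]
base far+y [0.6274 0.299  0.0118] [array([ 0.5, -0.5]), array([-0.1,  0.9])]
prongtipfar [0.5804 0.2221 0.0744] [array([-0.4,  0.5]), array([ 0.1, -0.8])]
prongtipnear [0.5249 0.2349 0.0469] [array([ 0., -0.]), array([-0.,  0.])]
railfar+y railfar-y 78.2 0.0555
base near+y base near-y 79.0 0.1652
base far+y base near+y -9.6 0.109
prongtipfar prongtipnear -13.0 0.0633
railfar-y railnear-y -10.1 0.0842
```

Three brass or green look-alike groups need sorting:
- **Stands:** the largest is the one at scene (204,259). It has 165 mm bolt spacing, and the two at (283,296) and (289,232) are clearly smaller.
- **Sleeves:** the one on the tube at scene (221,226) is the target. The loose one at (166,221) is a decoy.

The crops confirm both. Stand yaw is about -11°, and the knob is at (0.550, 0.299, 0.089). I'll head there now.

```bash
python3 -m crank '{"travel":[[3,3.7,-0.4],[6,7.4,-0.8],[9,11.1,-1.2],[12,14.8,-1.6],[15,18.5,-2],[18,22.2,-2.4],[21,25.9,-2.8],[24,29.6,-3.2]],"rot":[[0,0,-3.4],[0,0,-6.8],[0,0,-10.2],[0,0,-13.6],[0,0,-17],[0,0,-20.4],[0,0,-23.8],[0,0,-27.2]]}' -1 30
```

```text
clock: 1.85
position: [0.4148, -0.3027, 0.272]
tool_rot: [3.141, -0.001, -0.196]
force: [1.2, -0.8, 0.1]
grip_width: -0.0001
```

```bash
python3 -m crank '{"travel":[[1.2,4.8,0],[2.4,9.6,0],[3.6,14.4,0],[4.8,19.2,0],[6,24,0],[7.2,28.8,0],[8.4,33.6,0],[9.6,38.4,0]],"rot":[[0,0,0],[0,0,0],[0,0,0],[0,0,0],[0,0,0],[0,0,0],[0,0,0],[0,0,0]]}'
python3 - <<'E'
from h import *
im=bot.grab_frame("wrist"); cv2.imwrite("pics/w1.png",im[:,:,::-1])
import json
m=cam("wrist"); np.savez("w1.npz",**m); print(bot.observe()["position"])
E
```

```text
clock: 2.65
position: [0.51, 0.0818, 0.2722]
tool_rot: [-3.141, -0.001, -0.193]
force: [1.1, -1.6, 0.2]
grip_width: -0.0001
[0.51107854 0.09016443 0.27218109]
```

View pics/w1.png

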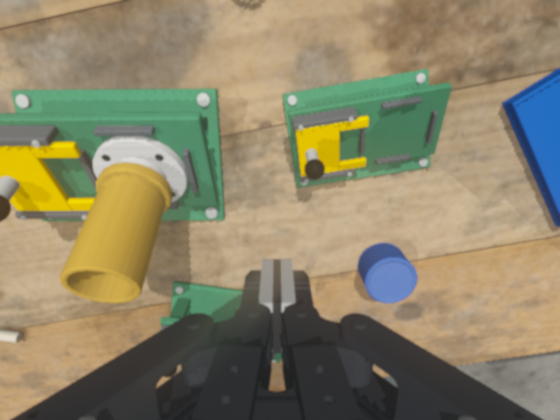

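The wrist view shows the large stand upper left, square to the tool, so the yaw of -11° holds. The sleeve leans towards the robot with its mouth at (105,280), and the keeper is on the left.

```bash
python3 -m crank '{"travel":[[1,4.8,0],[2,9.6,0],[3,14.4,0],[4,19.2,0],[4.8,24,0],[4.8,26,0],[4.8,26,0]],"rot":[[0,0,0],[0,0,0],[0,0,0],[0,0,0],[0,0,0],[0,0,0],[0,0,0]]}'
python3 - <<'E'
from h import *
print(bot.observe()["position"])
im=bot.grab_frame("wrist"); cv2.imwrite("pics/w2.png",im[:,:,::-1])
m=cam("wrist"); np.savez("w2.npz",**m); print(bot.observe()["position"])
E
```

```text
clock: 3.4
position: [0.5566, 0.3434, 0.2713]
tool_rot: [-3.141, 0.001, -0.189]
force: [-1.2, -0.9, -1.4]
grip_width: -0.0
[0.55664242 0.34335056 0.2712635 ]
[0.55719538 0.3409914  0.27138132]
```

View pics/w2.png

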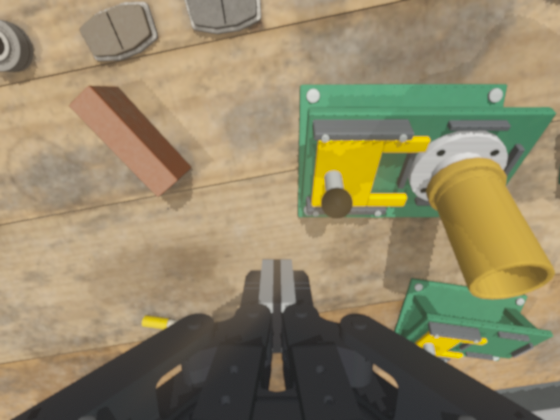

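```bash
python3 - <<'E'
from h import *
m=dict(np.load("w2.npz"));w1=dict(np.load("w1.npz")); sc,sd=cam("scene"),cam("side")
print(onz(m,(337,203),.089),onz(m,(508,284),.144),onz(w1,(104,281),.144))
print(tri([sc,sd,m],[(169.3,243.0),(250.4,337.2),(337,203)]))
print(tri([sc,sd,m,w1],[(223.8,214.0),(288.4,264.4),(508,284),(104,281)]))
# base bolts
b=[onz(m,p,.01) for p in ((313,96),(496,95))]; d=b[0]-b[1]; print(b,np.degrees(np.arctan2(d[1],d[0])))
b=[onz(w1,p,.01) for p in ((23,101),(203,100))]; d=b[0]-b[1]; print(b,np.degrees(np.arctan2(d[1],d[0])))
E
```

```text
[0.54945523 0.29517295 0.089     ] [0.49240979 0.19962824 0.144     ] [0.49776645 0.20829136 0.144     ]
(array([0.54988396, 0.2972229 , 0.08815075]), [array([ 0.9, -0.2]), array([-0. , -0.3]), array([-2.9, -0.4])])
(array([0.49550563, 0.20371314, 0.14597628]), [array([-1.1, -1. ]), array([-0.7, -0.1]), array([-4.4, -1.4]), array([6.4, 3.5])])
[array([0.62783581, 0.2933283 , 0.01      ]), array([0.59690202, 0.12892192, 0.01      ])] 79.34412666374291
[array([0.62771377, 0.30767578, 0.01      ]), array([0.59781105, 0.14397148, 0.01      ])] 79.64830620703611
```

```bash
python3 -m crank '{"travel":[[-0.1,0.2,-4],[-0.1,0.2,-8],[-0.1,0.2,-11],[-0.1,0.2,-12.3],[-0.1,0.2,-12.3]],"rot":[[0,0,0],[0,0,0],[0,0,0],[0,0,0],[0,0,0]]}'
python3 - <<'E'
from h import *
im=bot.grab_frame("wrist"); cv2.imwrite("pics/w3.png",im[:,:,::-1])
im=bot.grab_frame("side"); cv2.imwrite("pics/s3.png",cv2.resize(im[200:400,150:400,::-1],None,fx=3,fy=3,interpolation=cv2.INTER_CUBIC))
o=bot.observe();print(o["position"],o["force"])
E
```

```text
clock: 3.95
position: [0.5566, 0.3404, 0.1478]
tool_rot: [3.14, 0.001, -0.194]
force: [-0.7, 0.5, 1.0]
grip_width: 0.0001
[0.55747693 0.34148177 0.15030377] [-0.28205617 -0.01995035  0.81990366]
```

View pics/s3.png

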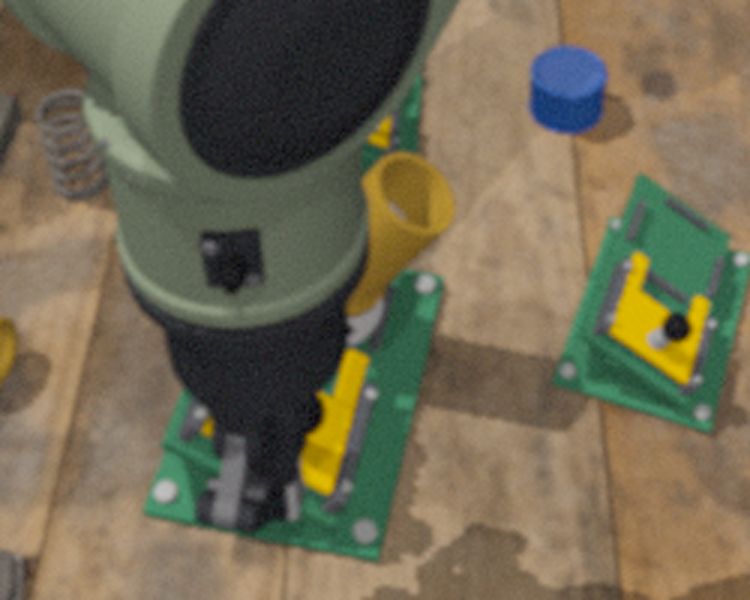

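View pics/w3.png

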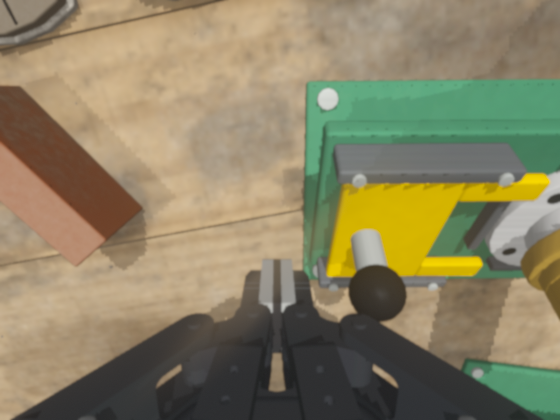

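```bash
python3 -m crank '{"travel":[[-0.27,-1.47,0],[-0.46,-2.46,0],[-0.64,-3.44,0],[-0.82,-4.42,0],[-0.91,-4.92,0],[-0.91,-4.92,0]],"rot":[[0,0,0],[0,0,0],[0,0,0],[0,0,0],[0,0,0],[0,0,0]]}'
python3 - <<'E'
from h import *
im=bot.grab_frame("wrist"); cv2.imwrite("pics/w4.png",im[:,:,::-1])
o=bot.observe();print(o["position"],o["force"])
E
```

```text
clock: 4.65
position: [0.5477, 0.2914, 0.149]
tool_rot: [3.141, 0.0, -0.194]
force: [0.4, -0.3, 1.2]
grip_width: 0.0002
[0.54767228 0.29200521 0.14887325] [ 0.21676322  0.4466408  -0.87636182]
```

View pics/w4.png

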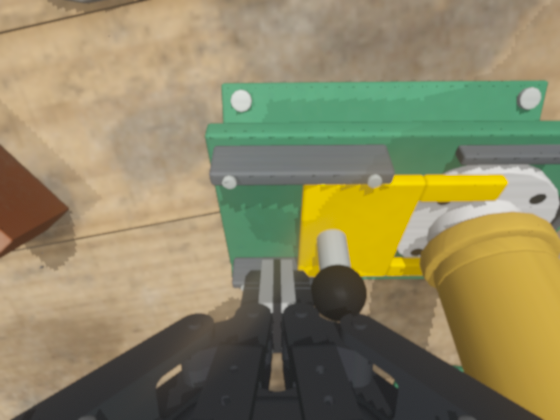

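The keeper is moving, with its prongs now partly over the flange. I'll carry on gently.

```bash
python3 -m crank '{"travel":[[-0.09,-0.5,0],[-0.18,-1,0],[-0.22,-1.2,0],[-0.22,-1.2,0]],"rot":[[0,0,0],[0,0,0],[0,0,0],[0,0,0]]}'
python3 -m crank '{"travel":[[-0.05,-0.3,0],[-0.05,-0.3,0]],"rot":[[0,0,0],[0,0,0]]}'
python3 - <<'E'
from h import *
im=bot.grab_frame("wrist"); cv2.imwrite("pics/w5.png",im[:,:,::-1])
o=bot.observe();print(o["position"],o["force"])
E
```

```text
clock: 5.1
position: [0.5453, 0.2809, 0.1489]
tool_rot: [-3.141, 0.0, -0.193]
force: [0.3, 3.9, -2.4]
grip_width: 0.0002
clock: 5.3
position: [0.5451, 0.2801, 0.1491]
tool_rot: [-3.137, -0.001, -0.191]
force: [3.4, 16.8, -6.9]
grip_width: 0.0
[0.54505104 0.28016059 0.14908759] [ 4.15398682 16.82478108 -6.45407467]
```

View pics/w5.png

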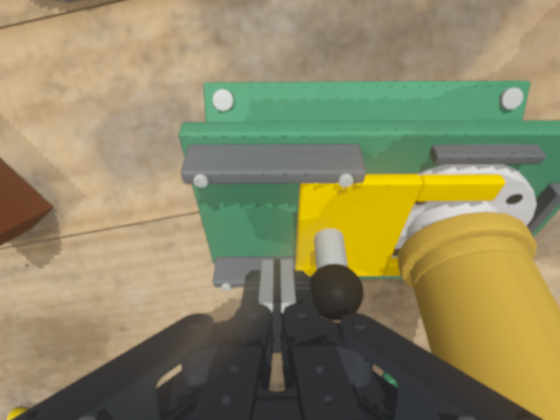

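```bash
python3 - <<'E'
from h import *
m=cam("wrist")
for p in ((337,291),): print(onz(m,p,.0885))
sc,sd=cam("scene"),cam("side")
for n in("scene","side"):
    im=bot.grab_frame(n); 
    x,y,w,h=(140,190,130,110) if n=="scene" else (190,230,130,155)
    cv2.imwrite(f"pics/{n}5.png",cv2.resize(im[y:y+h,x:x+w,::-1],None,fx=4,fy=4,interpolation=cv2.INTER_CUBIC))
E
```

```text
[0.54055637 0.25470327 0.0885    ]
```

View pics/scene5.png

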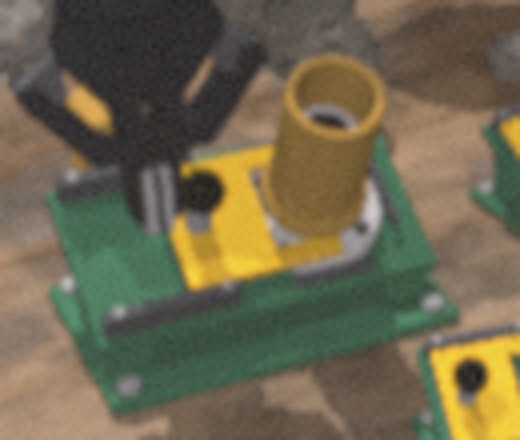

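Knob travel measures about 43.5 mm by vision, and the force rose to 17 N against the stop, so the keeper is home. Now I'll retract and tilt over the sleeve with the gripper open.

```bash
python3 -m crank '{"travel":[[0.3,1.5,0],[0.5,2.5,2],[0.5,2.5,7],[0.5,2.5,12],[0.5,2.5,15],[0.5,2.5,15]],"rot":[[0,0,0],[0,0,0],[0,0,0],[0,0,0],[0,0,0],[0,0,0]]}'
python3 -m crank '{"travel":[[-2,-2,0],[-4.5,-4.5,0],[-7,-6.5,0],[-9,-8,0],[-10.5,-9,0],[-10.5,-9,0]],"rot":[[-1.4,-7.4,0],[-2.7,-14.7,0],[-4.1,-22.1,0],[-5.5,-29.5,0],[-5.5,-29.5,0],[-5.5,-29.5,0]]}' 1
python3 - <<'E'
from h import *
im=bot.grab_frame("wrist"); cv2.imwrite("pics/w6.png",im[:,:,::-1])
m=cam("wrist");np.savez("w6.npz",**m)
o=bot.observe();print(o["position"],o["tool_rot"],o["force"],o["qpos"])
E
```

```text
clock: 6.05
position: [0.5512, 0.3033, 0.3036]
tool_rot: [-3.137, -0.005, -0.193]
force: [0.7, 0.0, -0.0]
grip_width: 0.0001
clock: 6.65
position: [0.4708, 0.2335, 0.291]
tool_rot: [3.117, -0.394, -0.181]
force: [0.6, 0.3, -0.5]
grip_width: 0.0847
[0.46851312 0.23322195 0.2904101 ] [ 3.11505924 -0.39535588 -0.17810485] [ 0.54709783 -2.08565518 -1.76775455] [-1.28961988  0.37209689  0.70830158  2.09544247  0.13761082  0.50783609
 -2.51297482]
```

View pics/w6.png

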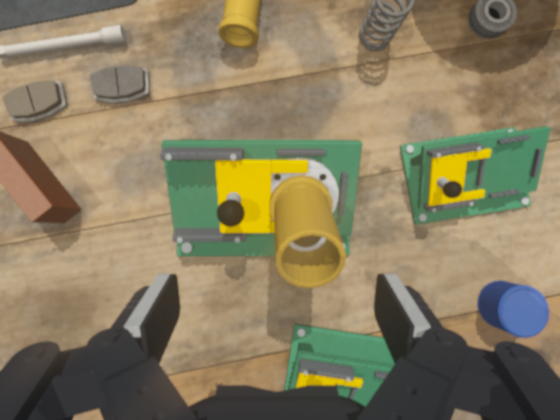

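Joint 7 is at its limit at -2.513, so the tilt is incomplete. I'll turn the tool +90° about its axis, which is an equivalent grasp with the jaws in the tilt plane, and finish the tilt. The script below works out the turn.

```bash
cat >> h.py <<'E'
from scipy.spatial.transform import Rotation as Ro, Slerp
YAW=np.radians(-10.5)
xs=np.array([np.cos(YAW),np.sin(YAW),0]);ys=np.array([-np.sin(YAW),np.cos(YAW),0])
a=-.5*xs+np.array([0,0,.866])
def Rt():
    z=-a; y=np.cross(z,ys); return np.column_stack([ys,y,z])   # tool x=+ys
def rel(target,frac=(1,)):
    o=bot.observe(); R0=Ro.from_euler("xyz",o["tool_rot"]); d=(Ro.from_matrix(target)*R0.inv()).as_rotvec()
    return np.degrees(d)
E
python3 - <<'E'
from h import *
o=bot.observe(); print(o["position"],o["qpos"].round(3)); d=rel(Rt()); print(d,np.linalg.norm(d)); print(Rt())
m=dict(np.load("w6.npz"));sc,sd=cam("scene"),cam("side");w2=dict(np.load("w2.npz"))
print(onz(m,(311,259),.144)); print(tri([sc,sd,m,w2],[(223.8,214.0),(288.4,264.4),(311,259),(508,284)]))
E
```

```text
[0.46851312 0.23322195 0.2904101 ] [-1.29   0.372  0.708  2.095  0.138  0.508 -2.513]
[-39.01903724   2.47784553  80.93307691] 89.8820778817883
[[ 0.18223553  0.85149875  0.49162745]
 [ 0.98325491 -0.15781597 -0.09111776]
 [ 0.          0.5        -0.866     ]]
[0.49316878 0.20035446 0.144     ]
(array([0.49375669, 0.20124703, 0.14436405]), [array([ 0.5, -0.3]), array([ 0.4, -0.6]), array([-1.3, -0.5]), array([-2.1, -1.1])])
```

```bash
python3 -m crank '{"travel":[[0,0,0],[-0.5,-0.3,0],[-1,-0.6,0],[-1.5,-0.9,0],[-2,-1.2,0],[-2.5,-1.5,0],[-3,-1.8,0],[-3.5,-2,0]],"rot":[[-3.55,0.22,7.36],[-7.1,0.44,14.7],[-10.6,0.66,22.1],[-14.2,0.9,29.4],[-17.7,1.1,36.8],[-21.3,1.3,44.1],[-24.8,1.6,51.5],[-28.4,1.8,58.9]]}' 1
python3 - <<'E'
from h import *
o=bot.observe(); print(o["position"],o["qpos"].round(3)); d=rel(Rt()); print(d,np.linalg.norm(d))
E
```

```text
clock: 7.5
position: [0.4363, 0.2137, 0.291]
tool_rot: [2.676, -0.171, 0.998]
force: [0.3, -0.3, 0.6]
grip_width: 0.0854
[0.43629651 0.21367261 0.29097274] [-1.267  0.269  0.561  2.22   0.599  0.484 -1.861]
[-10.3839189   0.5475031  21.9568585] 24.29463246054793
```

```bash
python3 -m crank '{"travel":[[0.2,-0.1,-1],[0.4,-0.2,-2.5],[0.6,-0.3,-4],[0.7,-0.3,-5.5],[0.7,-0.3,-5.5],[0.7,-0.3,-5.5]],"rot":[[-3.5,0.2,7.3],[-7,0.4,14.7],[-10.4,0.5,22],[-10.4,0.5,22],[-10.4,0.5,22],[-10.4,0.5,22]]}' 1
python3 - <<'E'
from h import *
im=bot.grab_frame("wrist"); cv2.imwrite("pics/w7.png",im[:,:,::-1])
im=bot.grab_frame("scene"); cv2.imwrite("pics/sc7.png",im[:,:,::-1])
m=cam("wrist");np.savez("w7.npz",**m)
o=bot.observe(); print(o["position"],o["qpos"].round(3)); d=rel(Rt()); print(d)
T=np.array([.494,.201,.1443]); print("top px",proj(m,T)); R=Ro.from_euler("xyz",o["tool_rot"]).as_matrix()
v=T-o["position"]; print("top in tool mm",(R.T@v)*1000)
E
```

```text
clock: 8.1
position: [0.4436, 0.2108, 0.2362]
tool_rot: [2.618, -0.002, 1.383]
force: [-0.1, -0.1, 0.4]
grip_width: 0.0858
[0.44365467 0.21097003 0.23670453] [-1.242  0.4    0.575  2.29   0.834  0.266 -1.711]
[-0.22131138  0.07461275  0.27068957]
top px [272.200148   247.47882853]
top in tool mm [ -0.758972    -1.81657916 105.68242518]
```

View pics/w7.png

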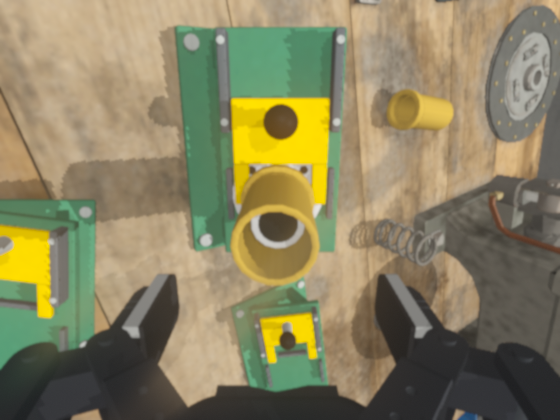

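View pics/sc7.png

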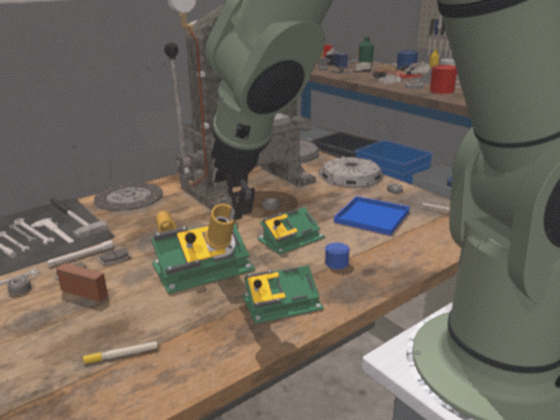

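The wrist view shows the sleeve mouth centred at (275,244), midway between the fingers at (165–392). The keeper is home with its prongs over the flange. I'll descend along the axis.

```bash
python3 -m crank '{"travel":[[0.8,-0.15,-1.4],[1.8,-0.33,-3.15],[2.7,-0.5,-4.75],[3.4,-0.63,-6],[4,-0.74,-7],[4,-0.74,-7]],"rot":[[0,0,0],[0,0,0],[0,0,0],[0,0,0],[0,0,0],[0,0,0]]}' 1
python3 - <<'E'
from h import *
im=bot.grab_frame("wrist"); cv2.imwrite("pics/w8.png",im[:,:,::-1])
im=bot.grab_frame("side"); cv2.imwrite("pics/s8.png",cv2.resize(im[180:380,150:400,::-1],None,fx=3,fy=3,interpolation=cv2.INTER_CUBIC))
o=bot.observe(); print(o["position"],o["force"],o["qpos"].round(3)); print(rel(Rt()))
T=np.array([.494,.201,.1443]); R=Ro.from_euler("xyz",o["tool_rot"]).as_matrix()
print("top in tool mm",(R.T@(T-o["position"]))*1000)
E
```

```text
clock: 8.8
position: [0.4842, 0.203, 0.1659]
tool_rot: [2.617, -0.003, 1.382]
force: [-0.8, -0.0, 0.2]
grip_width: 0.0855
[0.48364595 0.20322317 0.16678881] [-0.0982794  -0.26087614 -0.6179736 ] [-1.033  0.578  0.432  2.259  1.543  0.168 -2.408]
[-0.20864067  0.08721009  0.29313603]
top in tool mm [-0.33172555 -2.09576667 24.76677046]
```

View pics/w8.png

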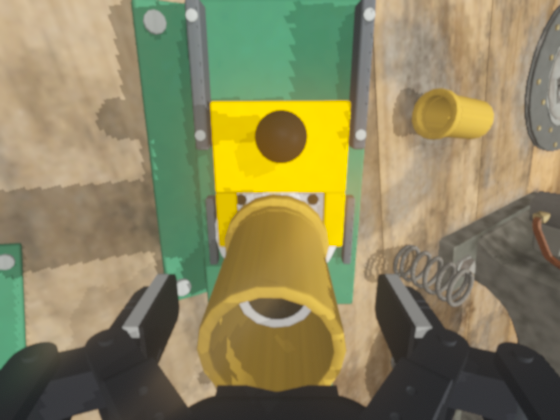

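View pics/s8.png

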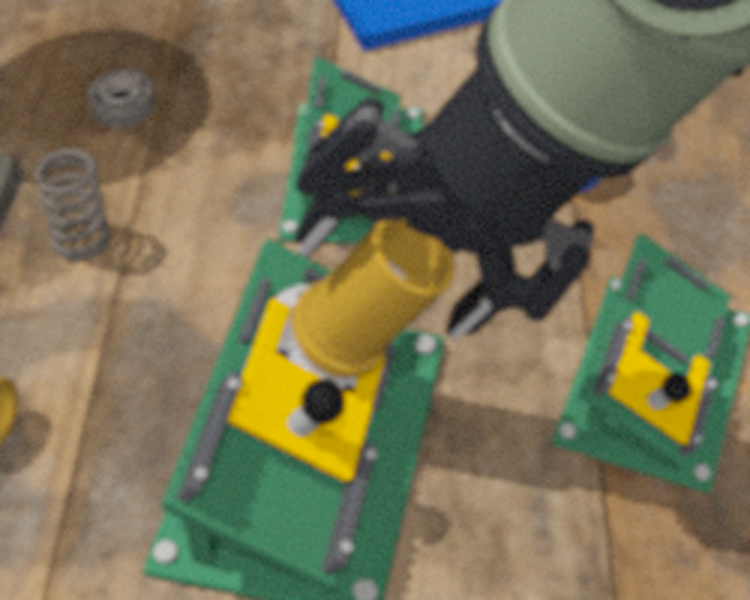

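The sleeve sits between the pads, about 1–2 mm towards tool -y. I'll nudge to centre it, then grip.

```bash
python3 -m crank '{"travel":[[-0.1,0,-0.06],[-0.1,0,-0.06],[-0.1,0,-0.06],[-0.1,0,-0.06],[-0.1,0,-0.06],[-0.1,0,-0.06],[-0.1,0,-0.06]],"rot":[[0,0,0],[0,0,0],[0,0,0],[0,0,0],[0,0,0],[0,0,0],[0,0,0]]}' -0.3 50
python3 - <<'E'
from h import *
o=bot.observe(); print(o["position"],o["force"],o["moment"],o["grip_width"],o["qpos"].round(3)); print(rel(Rt()))
im=bot.grab_frame("wrist"); cv2.imwrite("pics/w9.png",im[:,:,::-1])
E
```

```text
clock: 9.6
position: [0.4824, 0.2037, 0.1659]
tool_rot: [2.618, -0.004, 1.384]
force: [-5.5, 0.9, 8.7]
grip_width: 0.0483
[0.48239483 0.20372378 0.16589239] [-5.52146807  0.92943239  8.72609193] [0.1357124  0.58815753 0.00700689] 0.04827406815685561 [-1.03   0.577  0.424  2.261  1.559  0.172 -2.424]
[-0.22033585  0.06836778  0.21413798]
```

View pics/w9.png

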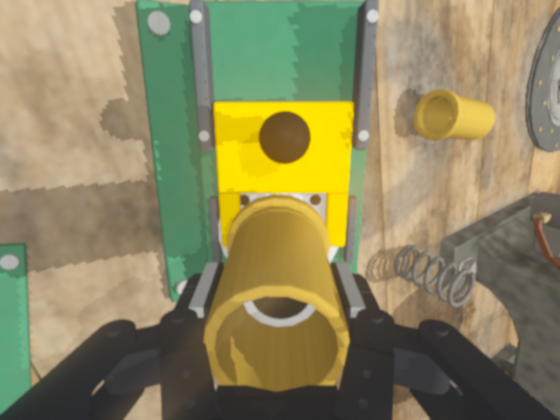

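Gripped at 48.3 mm width. Next is a slow pull along the axis.

```bash
python3 -m crank '{"travel":[[-0.1,0.02,0.17],[-0.2,0.04,0.35],[-0.34,0.06,0.61],[-0.49,0.09,0.87],[-0.49,0.09,0.87]],"rot":[[0,0,0],[0,0,0],[0,0,0],[0,0,0],[0,0,0]]}' -0.6 50
python3 - <<'E'
from h import *
im=bot.grab_frame("wrist"); cv2.imwrite("pics/w10.png",im[:,:,::-1])
im=bot.grab_frame("side"); cv2.imwrite("pics/s10.png",cv2.resize(im[180:380,150:400,::-1],None,fx=3,fy=3,interpolation=cv2.INTER_CUBIC))
o=bot.observe(); print(o["position"],o["force"],o["qpos"].round(3),o["grip_width"])
E
```

```text
clock: 10.15
position: [0.4775, 0.2043, 0.1745]
tool_rot: [2.617, -0.004, 1.383]
force: [1.7, -1.3, 0.4]
grip_width: 0.0479
[0.47771513 0.20426288 0.17439265] [ 1.40339475 -0.80041228  0.04262823] [-1.053  0.557  0.442  2.267  1.449  0.174 -2.317] 0.048058795253777764
```

View pics/s10.png

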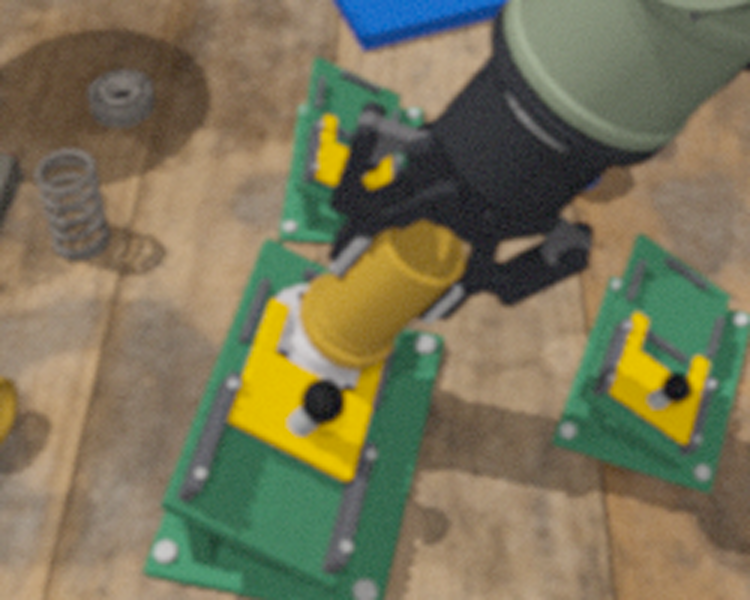

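View pics/w10.png

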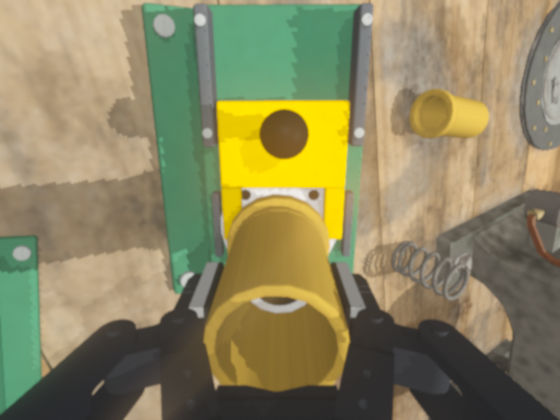

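The sleeve broke free: it moved with the gripper, the flange stayed down and the force is small. I'll continue along the axis.

```bash
python3 -m crank '{"travel":[[-0.45,0.08,0.8],[-0.9,0.17,1.6],[-1.35,0.25,2.4],[-1.8,0.34,3.2],[-2.3,0.43,4.05],[-2.8,0.52,4.9],[-3.2,0.59,5.65],[-3.5,0.65,6.2]],"rot":[[0,0,0],[0,0,0],[0,0,0],[0,0,0],[0,0,0],[0,0,0],[0,0,0],[0,0,0]]}'
python3 - <<'E'
from h import *
im=bot.grab_frame("wrist"); cv2.imwrite("pics/w11.png",im[:,:,::-1])
im=bot.grab_frame("side"); cv2.imwrite("pics/s11.png",cv2.resize(im[180:380,150:400,::-1],None,fx=3,fy=3,interpolation=cv2.INTER_CUBIC))
o=bot.observe(); print(o["position"],o["force"],o["qpos"].round(3),o["grip_width"],rel(Rt()))
E
```

```text
clock: 11.05
position: [0.4422, 0.2107, 0.2364]
tool_rot: [2.618, -0.003, 1.383]
force: [0.9, -0.7, -3.9]
grip_width: 0.0479
[0.44241095 0.21088127 0.2365872 ] [ 1.25185134  0.31045498 -3.88779104] [-1.032  0.355  0.302  2.283  1.027  0.369 -1.898] 0.048359045667472664 [-0.23033094  0.05994305  0.23378257]
```

View pics/s11.png

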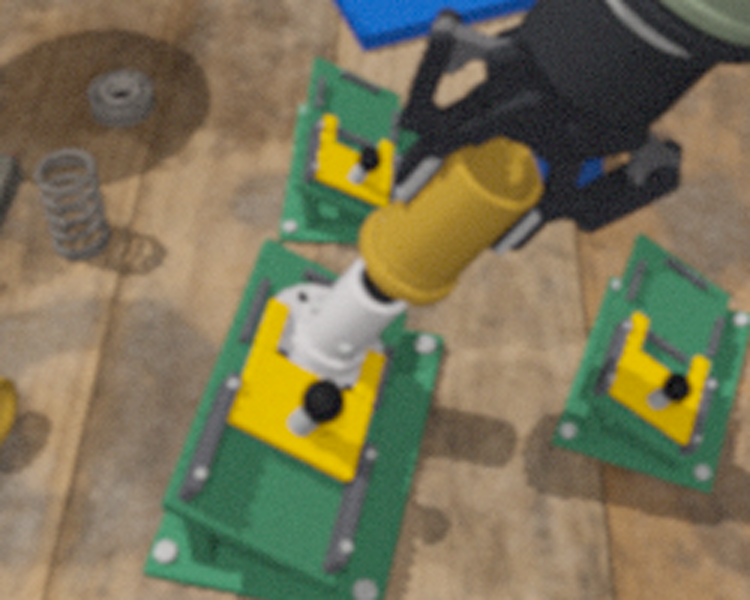

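View pics/w11.png

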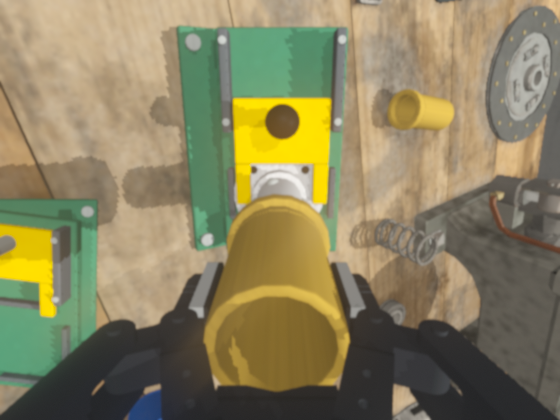

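The sleeve is clear of the tube by about 26 mm. The tube and flange are seated under the prongs, and the 3.9 N load matches the sleeve's weight. Now to the tray, untilting on the way.

```bash
python3 -m crank '{"travel":[[-1.3,0.24,2.3],[-1.3,0.24,5.5],[0,-3.5,8],[1,-7.5,8.5],[2,-11.5,8.5],[3,-15.5,8.5],[4,-19.5,8.5],[4.5,-23.5,8.5]],"rot":[[0,0,0],[0,0,0],[0.9,4.9,0],[1.8,9.8,0],[2.7,14.7,0],[3.6,19.7,0],[4.5,24.6,0],[5.5,29.5,0]]}'
python3 - <<'E'
from h import *
o=bot.observe(); print(o["position"],o["tool_rot"],o["force"],o["qpos"].round(3),o["grip_width"])
E
```

```text
clock: 11.95
position: [0.4729, 0.0482, 0.3171]
tool_rot: [3.08, 0.014, 1.379]
force: [1.1, 0.5, -4.2]
grip_width: 0.0481
[0.47294722 0.04820159 0.31705732] [3.08033707 0.01356133 1.37909882] [ 1.06430593  0.49299621 -4.17284345] [-0.381  0.247  0.161  2.005 -0.003  0.842 -0.416] 0.04813410893728829
```

```bash
python3 -m crank '{"travel":[[0.4,-4,0],[0.8,-8.5,0],[1.2,-13,0],[1.6,-17.5,-1],[2,-22,-2.5],[2.2,-26,-4],[2.2,-27.5,-5],[2.2,-27.5,-5]],"rot":[[0,0,0],[0,0,0],[0,0,0],[0,0,0],[0,0,0],[0,0,0],[0,0,0],[0,0,0]]}'
python3 - <<'E'
from h import *
im=bot.grab_frame("wrist"); cv2.imwrite("pics/w12.png",im[:,:,::-1])
for n in ("scene","side"):
    im=bot.grab_frame(n); cv2.imwrite(f"pics/{n}12.png",im[:,:,::-1])
m=cam("wrist");np.savez("w12.npz",**m)
o=bot.observe(); print(o["position"],o["tool_rot"],o["force"],o["qpos"].round(3),o["grip_width"])
E
```

```text
clock: 12.75
position: [0.4935, -0.2292, 0.2651]
tool_rot: [3.08, 0.017, 1.373]
force: [-0.3, 0.3, -2.9]
grip_width: 0.0482
[ 0.49491194 -0.22577882  0.26695963] [3.07763702 0.01560632 1.37740217] [ 1.29848901  0.46802197 -3.68400038] [ 0.135  0.424  0.24   1.906 -0.134  0.761  0.252] 0.048256573408665876
```

View pics/w12.png

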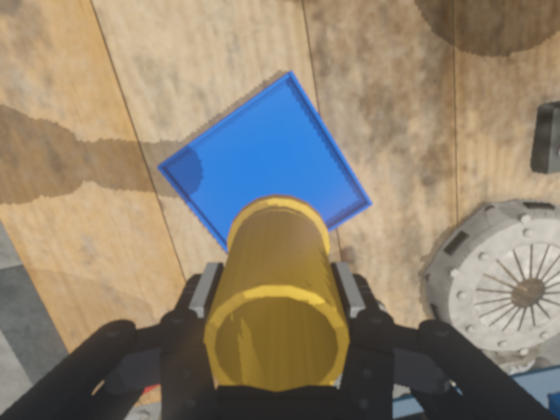

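View pics/scene12.png

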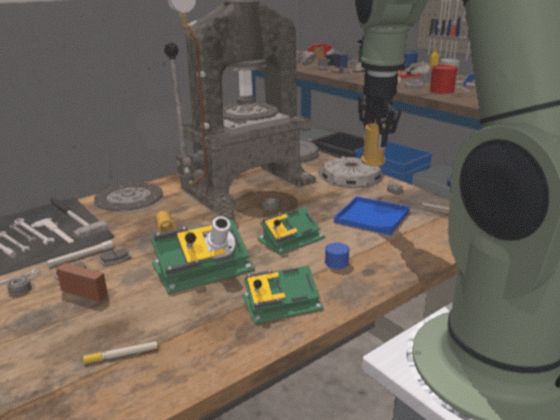

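View pics/side12.png

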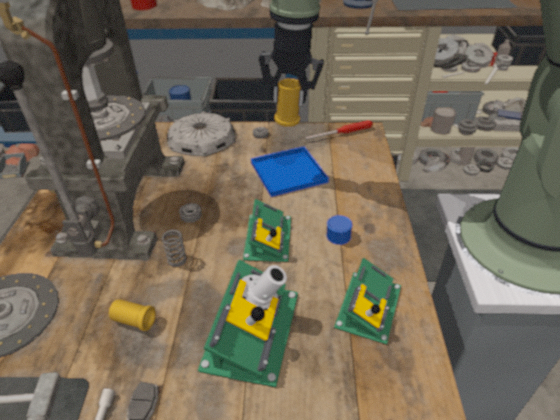

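```bash
python3 - <<'E'
from h import *
sc,sd=cam("scene"),cam("side");w=dict(np.load("w12.npz"))
for nm,m,q in (("side",sd,[(251,164),(301,149),(328,182),(276,195)]),("scene",sc,[(335,214),(361,199),(411,214),(384,233)])):
    c=np.array([onz(m,p,.016)[:2] for p in q]); print(nm,c.round(3).tolist(),c.mean(0).round(4),[np.linalg.norm(c[i]-c[i-1]).round(3) for i in range(4)])
c=np.array([onz(w,p,.016)[:2] for p in [(160,167),(291,72),(371,204)]]);print(c.round(3),c[[0,2]].mean(0))
R=Ro.from_euler("xyz",bot.observe()["tool_rot"]); R0=Ro.from_euler("xyz",[np.pi,0,1.377]); print(np.degrees((R0*R.inv()).as_rotvec()))
for n,(x,y,W,H) in (("scene",(340,90,80,150)),("side",(230,60,120,140))):
    im=cv2.imread(f"pics/{n}12.png"); cv2.imwrite(f"pics/{n}12c.png",cv2.resize(im[y:y+H,x:x+W],None,fx=4,fy=4,interpolation=cv2.INTER_CUBIC))
E
```

```text
side [[0.593, -0.251], [0.468, -0.319], [0.405, -0.178], [0.527, -0.128]] [ 0.4981 -0.219 ] [np.float64(0.14), np.float64(0.143), np.float64(0.154), np.float64(0.132)]
scene [[0.546, -0.153], [0.57, -0.271], [0.425, -0.301], [0.399, -0.171]] [ 0.485  -0.2239] [np.float64(0.149), np.float64(0.121), np.float64(0.148), np.float64(0.133)]
[[ 0.407 -0.197]
 [ 0.542 -0.139]
 [ 0.599 -0.276]] [ 0.5030747  -0.23636459]
[ 1.5821434   3.42388963 -0.05162806]
```

View pics/side12c.png

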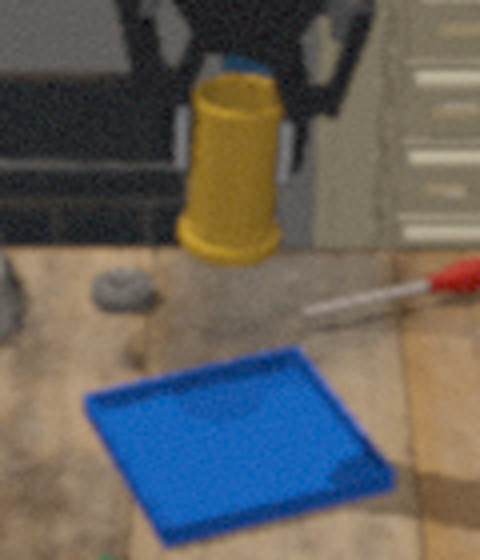

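View pics/scene12c.png

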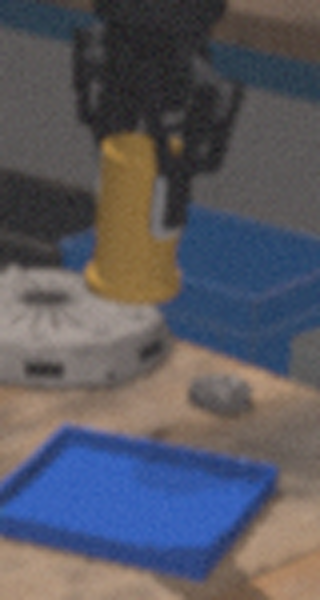

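```bash
python3 -m crank '{"travel":[[0.1,0,-2],[0.3,-0.3,-5],[0.3,-0.3,-8],[0.3,-0.3,-10.5],[0.3,-0.3,-12],[0.3,-0.3,-12],[0.3,-0.3,-12]],"rot":[[0.8,1.7,0],[1.6,3.4,0],[1.6,3.4,0],[1.6,3.4,0],[1.6,3.4,0],[1.6,3.4,0],[1.6,3.4,0]]}'
python3 - <<'E'
from h import *
o=bot.observe(); print(o["position"],o["tool_rot"],o["force"],o["grip_width"])
im=bot.grab_frame("wrist"); cv2.imwrite("pics/w13.png",im[:,:,::-1])
for n,(x,y,W,H) in (("scene",(320,110,120,140)),("side",(230,80,120,130))):
    im=bot.grab_frame(n)[:,:,::-1]; cv2.imwrite(f"pics/{n}13c.png",cv2.resize(im[y:y+H,x:x+W],None,fx=4,fy=4,interpolation=cv2.INTER_CUBIC))
    m=cam(n); p=o["position"]
    for dz in (.0248,.1149): print(n,dz,((proj(m,p-[0,0,dz])-[x,y])*4).round(0))
R=Ro.from_euler("xyz",o["tool_rot"]); R0=Ro.from_euler("xyz",[np.pi,0,1.377]); print(np.degrees((R0*R.inv()).as_rotvec()))
E
```

```text
clock: 13.6
position: [0.4983, -0.2288, 0.1478]
tool_rot: [3.14, -0.0, 1.379]
force: [0.2, 0.3, -3.0]
grip_width: 0.0483
[ 0.49834189 -0.22880913  0.1478482 ] [ 3.14010780e+00 -4.29279924e-04  1.37850900e+00] [ 0.16210354  0.33458202 -3.00020434] 0.04830450837265807
scene 0.0248 [210. 252.]
scene 0.1149 [201. 384.]
side 0.0248 [235. 206.]
side 0.1149 [235. 334.]
[-0.00781765  0.08821431 -0.08644119]
```

View pics/side13c.png

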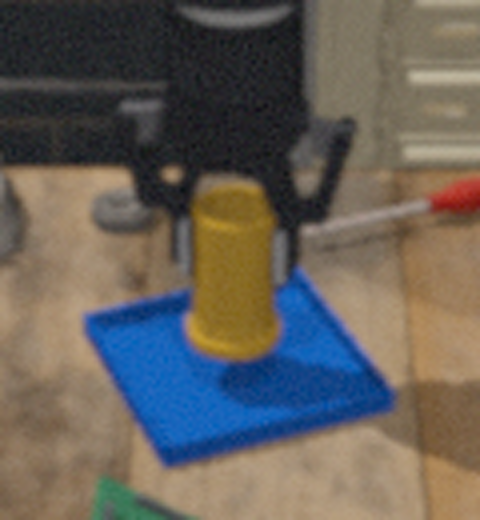

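View pics/scene13c.png

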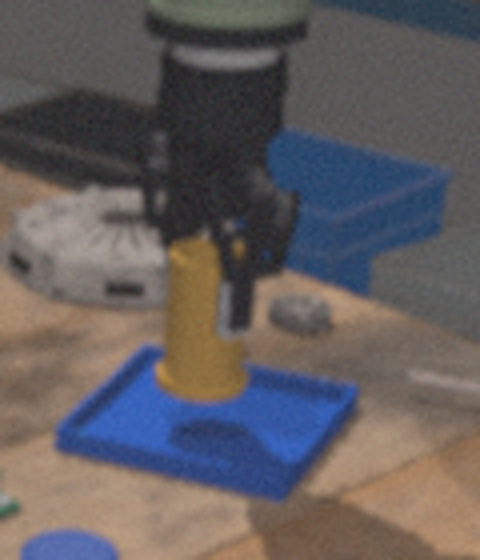

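View pics/w13.png

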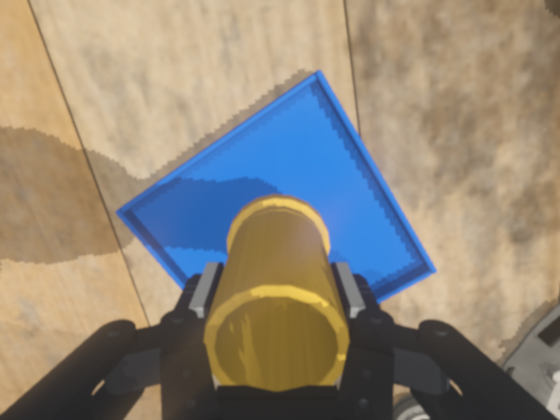

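```bash
python3 - <<'E'
from h import *
w=cam("wrist"); c=np.array([onz(w,p,.016)[:2] for p in [(118,211),(435,270),(319,71)]]); print(c, c[:2].mean(0))
E
python3 -m crank '{"travel":[[0,0,-0.8],[0,0,-1.6],[0,0,-2.2],[0,0,-2.2]],"rot":[[0,0,0],[0,0,0],[0,0,0],[0,0,0]]}'
python3 -m crank '{"travel":[[0,0,-0.2],[0,0,-0.4],[0,0,-0.4]],"rot":[[0,0,0],[0,0,0],[0,0,0]]}'
```

```text
[[ 0.40509525 -0.19920469]
 [ 0.59640634 -0.27897812]
 [ 0.53998205 -0.14314857]] [ 0.50075079 -0.2390914 ]
clock: 14.15
position: [0.4974, -0.2292, 0.124]
tool_rot: [-3.141, -0.001, 1.377]
force: [0.6, 0.2, -2.9]
grip_width: 0.0482
clock: 14.45
position: [0.4978, -0.2294, 0.121]
tool_rot: [3.141, -0.001, 1.377]
force: [0.1, 0.3, -3.1]
grip_width: 0.0481
```

```bash
python3 -m crank '{"travel":[[0,0,-0.1],[0,0,-0.2],[0,0,-0.2]],"rot":[[0,0,0],[0,0,0],[0,0,0]]}'
python3 -m crank '{"travel":[[0,0,-0.1],[0,0,-0.15],[0,0,-0.15]],"rot":[[0,0,0],[0,0,0],[0,0,0]]}'
```

```text
clock: 14.75
position: [0.4978, -0.2294, 0.1191]
tool_rot: [3.141, -0.001, 1.377]
force: [-0.2, 0.2, -2.6]
grip_width: 0.0483
clock: 15.05
position: [0.4979, -0.2295, 0.1181]
tool_rot: [3.14, -0.001, 1.377]
force: [-2.0, 1.7, 7.5]
grip_width: 0.0481
```

Contact: the force went from -3 to +7.5 N. I'll release and rise straight up.

```bash
python3 -m crank '{"travel":[[0,0,0.05],[0,0,0.05],[0,0,0.05],[0,0,0.05],[0,0,0.05]],"rot":[[0,0,0],[0,0,0],[0,0,0],[0,0,0],[0,0,0]]}' 1
python3 - <<'E'
from h import *
o=bot.observe(); print(o["position"],o["force"],o["grip_width"])
im=bot.grab_frame("wrist"); cv2.imwrite("pics/w14.png",im[:,:,::-1])
E
```

```text
clock: 15.55
position: [0.4978, -0.2294, 0.1181]
tool_rot: [3.141, -0.001, 1.377]
force: [0.8, -0.3, 0.3]
grip_width: 0.0851
[ 0.49781638 -0.22937194  0.11807231] [ 0.82500038 -0.28857319  0.28161519] 0.08508487759885408
```

View pics/w14.png

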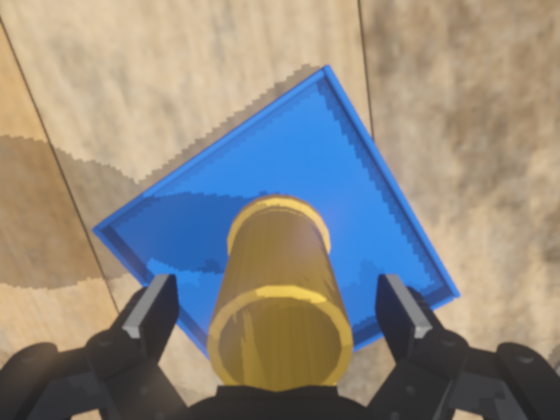

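The fingers are open and clear of the sleeve, which stands on the tray floor. I'll rise and check everything.

```bash
python3 -m crank '{"travel":[[0,0,1.5],[0,0,4],[0,0,8],[0,0,12],[0,0,16],[0,0,20],[0,0,20]],"rot":[[0,0,0],[0,0,0],[0,0,0],[0,0,0],[0,0,0],[0,0,0],[0,0,0]]}'
python3 - <<'E'
from h import *
o=bot.observe(); print(o["position"],o["force"],o["clock"])
for n in ("scene","side","wrist"):
    im=bot.grab_frame(n)[:,:,::-1]; cv2.imwrite(f"pics/{n}15.png",im)
    if n=="side": cv2.imwrite("pics/side15c.png",cv2.resize(im[130:390,180:360],None,fx=2.3,fy=2.3,interpolation=cv2.INTER_CUBIC))
E
```

```text
clock: 16.3
position: [0.4989, -0.2302, 0.3242]
tool_rot: [3.133, 0.0, 1.377]
force: [0.2, 0.3, -1.6]
grip_width: 0.0852
[ 0.49889384 -0.23020199  0.32417332] [ 0.23512892  0.25538278 -1.56092405] 16.3
```

View pics/scene15.png

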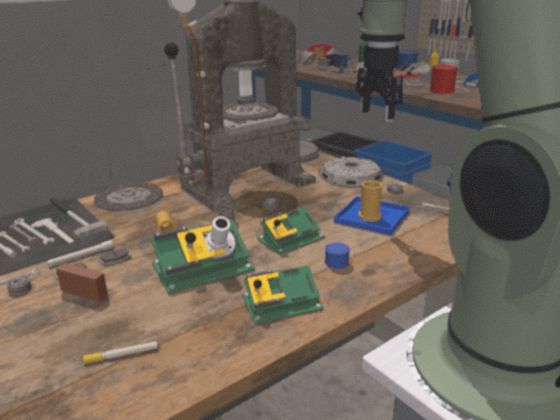

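View pics/side15c.png

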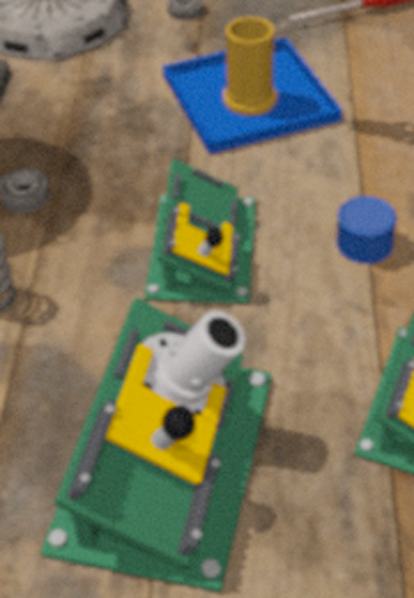

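View pics/wrist15.png

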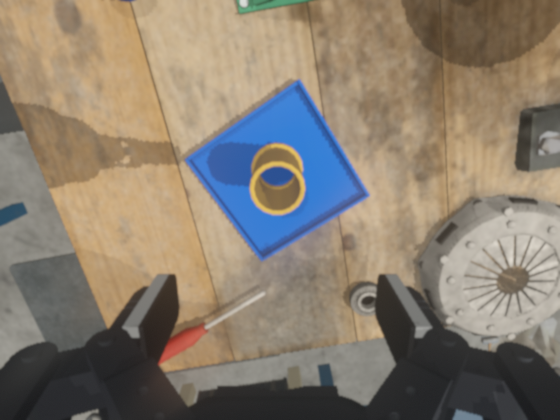

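```bash
python3 - <<'E'
from h import *
im=cv2.imread("pics/scene15.png"); cv2.imwrite("pics/scene15c.png",cv2.resize(im[190:300,140:270],None,fx=5,fy=5,interpolation=cv2.INTER_CUBIC))
im=cv2.imread("pics/side15.png"); cv2.imwrite("pics/side15d.png",cv2.resize(im[240:370,200:310],None,fx=4,fy=4,interpolation=cv2.INTER_CUBIC))
E
```

```text
(no output)
```

View pics/scene15c.png

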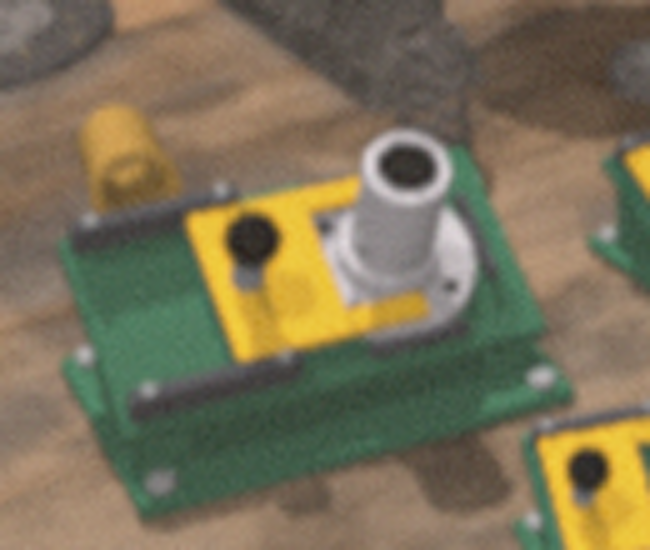

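View pics/side15d.png

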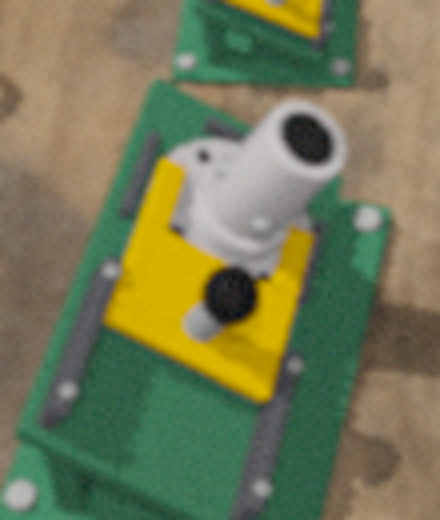

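```bash
python3 - <<'E'
from h import *
ms=[cam("scene"),cam("side")]
k,e=tri(ms,[(252/5+140-.4,240/5+190-.4),(231/4+200-.4,295/4+240-.4)]); k0=np.array([.54974,.29879,.08869]); print(k,e,"travel",(k-k0)@-ys)
t,e=tri(ms,[(406/5+140-.4,167/5+190-.4),(308/4+200-.4,137/4+240-.4)]); T=np.array([.4944,.2021,.1439]); print(t,e,"expected tube top",T-.035*a)
# sleeve in tray
w=cam("wrist"); print("sleeve top",onz(w,(277.5,188),.094),"tray",np.mean([onz(w,p,.016) for p in((187,159),(368,195))],0))
o=bot.observe();print(o["qd"].round(3))
bot.grab_frame("side")
for t in("grease_tin","bearing_a","spring_a"): print(t,[(round(float(r["conf"]),2),np.round(r["box"]).tolist()) for r in bot.silhouettes("side",t)][:2])
E
```

```text
[0.54201391 0.25641304 0.08971358] [array([ 0.2, -0.2]), array([-0. ,  0.3])] travel 0.04307531737578553
[0.51344401 0.19867978 0.11608674] [array([ 0.3, -0.3]), array([-0. ,  0.6])] expected tube top [0.51160696 0.19891088 0.11359   ]
sleeve top [ 0.49949649 -0.22876197  0.094     ] tray [ 0.49977288 -0.23825512  0.016     ]
[ 0.004  0.026 -0.004  0.013 -0.002 -0.007  0.   ]
grease_tin [(0.95, [340.0, 229.0, 26.0, 30.0])]
bearing_a [(0.63, [191.0, 214.0, 25.0, 20.0])]
spring_a [(0.73, [174.0, 250.0, 24.0, 34.0])]
```

```bash
python3 - <<'E'
from workcell import bot
print(bot.job_done())
E
```

```text
the job is handed in; nothing more can be done
None
```

The job is handed in, at about 16.5 s of the 48 s allowed; no verdict is reported. I pushed the keeper home, drew the sleeve straight off along its axis and set it down upright in the tray, collar end down. I then opened the gripper and raised it about 20 cm clear.

What the last checks showed:
- **Keeper:** it met the stop with about 17 N. By camera the knob travelled about 43 mm, where the full stroke is 45 mm. That is above the 41 mm limit, but by no more than the 1–2 mm measuring error, so I relied on the stop force as well.
- **Guide tube:** it is seated with the prongs over its flange. Its top measured within about 3 mm of where it should be.
- **Sleeve:** it stands in the tray about 10 mm from the centre. It was set down within about 0.1° of vertical, judged by the tool, and looks upright in all three pictures.
- **Bystanders:** the grease tin, bearing and spring show no real shift in the side picture (at most about 2 pixels, within detector scatter).

Two things did not go to plan:
- The first tilt over the sleeve stopped at joint 7's range limit, so I turned the grasp 90° about the tool axis.
- One wrist picture, taken while the arm was moving, disagreed with the others by several millimetres, so I discarded it.

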